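Seat the proud tubes and hold the rack square in the reader's corner

TASK

Two tubes at opposite corners of the orange rack with the grip fin stand proud: press each down until it is fully home, level with the other caps. Then bring that rack into the corner of the aluminium stop, standing on the table with its long side flat against the long fence and its end flat against the short fence, and finish while still holding it there, pressed firmly against both fences. Keep the rack upright and leave the other things on the table alone.

Things in the scene. Friction and masses are not known exactly. Their poses are not given: they have to be found in the camera images.
- rack: Orange plastic tube rack loose on the table, about 0.3 kg, friction on it about 0.3; the only rack with an upright grip fin. Footprint 84 mm (own x) by 150 mm (own y), flat upright sides, top deck 40 mm above the table; origin at the centre of its underside, z up. Two rows of red-capped tubes at x = -28 and 28, y = -60, -36, 36 and 60 mm; places beside the fin empty. Looks the same after a half turn
- fin (a point): centre of the fin's top edge, 88 mm above the table, axes as the rack's. The fin is an orange plate standing in the middle of the rack's deck, fixed to it: 12 mm thick (rack x), 50 mm long (rack y), 48 mm high; made to be gripped across its thickness from above
- tube_a_cap (a point): centre of the top of the cap of proud tube a, in the corner place x = -28, y = -60 mm of the rack; z up. Caps are 17 mm across and 16 mm high; fully home their tops are 56 mm above the table
- tube_b_cap (a point): the same for proud tube b, in the opposite corner place x = +28, y = +60 mm of the rack
- tube_a (a joint): how far tube a stands proud of fully home, in m: 0 = fully home, level with the other caps; starts at 0.009 to 0.017. It moves only up and down, resists with about 4 N of friction, meets a hard stop at 0 and stays where it is left
- tube_b (a joint): the same for tube b
- stop: Aluminium corner stop screwed to the table, with a low grey code reader (55 mm high) outside the long fence, 60 to 110 mm beyond that fence's inner face. Origin at table level in the inner corner where the two fences' inner faces meet; the rack belongs on its -x, -y side, standing on the table itself. z up
- long_fence: the stop's long fence: 150 mm long, 36 mm high, 12 mm thick; its inner face is the plane x = 0 of the stop and runs from the corner along the stop's -y. Origin at table level in the middle of the inner face
- short_fence: the stop's short fence: 70 mm long, 36 mm high, 12 mm thick; its inner face is the plane y = 0 of the stop and runs from the corner along the stop's -x. Origin at table level in the middle of the inner face
- seat (a point): the point on the table where the rack's origin lies when the rack is right home in the corner (x = -42, y = -75 mm of the stop), with the stop's axes: the rack's y then runs along the stop's y, either way round
- spare_rack: bystander: a second rack of the same make and colour, mostly full of tubes but without a fin, 150 x 84 x 56 mm high; origin at its underside, resting on the table; leave it alone
- tape_roll: bystander: roll of tape lying flat, 96 mm across, 45 mm high; origin at its underside, resting on the table; leave it alone
- scanner: bystander: grey and black hand-held scanner lying on its side, 190 x 62 x 36 mm; origin at its underside, resting on the table; leave it alone
- marker: bystander: marker pen lying flat, 130 mm long, 16 mm thick; origin at its underside, resting on the table; leave it alone
- mouse: bystander: grey and black computer mouse, 95 x 58 x 30 mm; origin at its underside, resting on the table; leave it alone
Mind the look-alikes: they are no part of the job. What is shaped like the rack but pink or turquoise is not meant.

How it is judged:
On the way, in this order (a step that is already met when the one before it is completed fails the run):
1. both proud tubes are pressed fully home in the rack (value of joint each of tube_a, tube_b below 0.002 m), for 0.2 s.
2. the rack stands in the corner, square, pressed against both fences (angle between the y axis of rack and the y axis of stop, either way round below 0.035 rad and horizontal distance between rack and seat below 0.005 m and angle between rack's own z axis and vertical below 0.05 rad and height (world z) of rack below 0.004 m and contact force between rack and long_fence above 1.5 N and contact force between rack and short_fence above 1.5 N), for 0.3 s.
At the end, for the whole second after the job is handed in: Through the last second both tubes are home (2 mm); the rack stands on the table (underside within 4 mm, upright within 3 degrees), square to the stop within 2 degrees, within 5 mm of its seat, at rest, touched by the robot and pressing on each fence with more than 1.5 N (all of step 1 and all of step 2 and linear speed of rack below 0.01 m/s and contact force between any of the fingers, the arm and rack above 0.5 N); the arm keeps its last pose, push and grip.
It fails at once if the rack is tipped by more than 20 degrees (angle between rack's own z axis and vertical above 0.35 rad).
It fails at once if another thing on the table is displaced by more than 25 mm (distance of any of spare_rack, tape_roll, scanner, marker, mouse from where it was at the start of the episode above 0.025 m).
It also fails if it takes over 61 s, if anything falls off the work surface, if the arm or the gripper's body presses on something with over 40 N, if the wrist force passes 120 N, or if a joint passes its speed limit or range.

ROBOT

A 6-joint arm with a two-finger parallel gripper is mounted at the origin on the work surface. World frame = base frame: x ahead of the robot, y to its left, z up, the work surface at z = 0. Lengths are in m, angles in rad, forces in N, time in s.
With the tool pointing down it reaches from about 0.4 to 0.825 m from the base axis. Payload 7 kg.
Tool frame: the origin (TCP) lies on the centre line of the jaws, within the pads' length; the fingertips stand 25 mm ahead of it and the grasp point (between the pads) lies 6 mm ahead of it; z points along the fingers, y is the direction in which the jaws open and shut (so a half turn about z gives the same grasp; the last joint's range is limited). The gripper opens to 88 mm and grips with 3 to 60 N. Pads are 19 mm wide; open, the fingers measure 130 mm over their backs; the gripper's body (78 mm by 193 mm) begins 47 mm behind the grasp point.
Start: joints at [1.436, 0.359, 0.012, 0, -1.224, -0.288], TCP at [0.277, 0.616, 0.252] pointing down, gripper open.
Joint ranges: [-3.07, 3.07], [-1.43, 2.12], [-1.02, 1.25], [-3.03, 1.67], [-3.05, -0], [-3.03, 3.03]. Speed limits (rad/s): [2.39, 2.39, 3.01, 3.14, 3.14, 3.14].

INTERFACE

Orientations are given as a rotation vector (axis times angle).
In Python, from cell import ctrl gives the robot as it stands. The module is installed in compiled form; this text tells all that it offers.
- The arm moves only by the tool arm_command, never from a script. Its argument "commands" is a list of rows, each a list of 5 numbers: the gripper command: -1 is fully open, 1 is shut, values between are in proportion, then the shift along the tool's x, y, z in m, then the turn about the tool's z in rad. A call has 1 to 10 rows; each row is the pose to reach, as a shift and turn from the pose commanded when the call began, along the tool's axes at that moment; what a row does not reach only later rows make up. A row lasts 1/12 s, in which the tool goes at most 41.7 mm and 7.16 degrees, less where a joint would pass 70% of its speed; a pose out of reach is approached as far as the arm can. A call with a gripper value outside its range is refused whole. The fingers move at their own pace and stop on an object; the grip force is fixed at half the most. Time passes only in rows, so rows that repeat a pose let the fingers close. It gives the time, the measured TCP pose, the force and the opening at its end, in the units of the state.
- ctrl.get_state(): the state, without advancing time (a new reading comes with each control period).
- ctrl.snapshot(name): name is "side" or "top" or "wrist"; returns the picture (420x560x3 uint8, red, green, blue); there is no depth.
- ctrl.camera_model(name): a dict with "intrinsics" (3x3 intrinsics, pixels), "position" and "orientation" of the camera in the world. Camera axes: x right, y up, looking along -z (the intrinsics and any distortion apply to the point x, -y, -z); pixel columns grow to the right and rows downward; lengths in m; the calibration is good to about 2 mm. The wrist camera is an equidistant fisheye: a pixel r from the principal point sees the ray r / f radians off the axis. A picture is of the moment at which its call begins: read the wrist's pose just before it. camera_model takes no time and is no camera call; for the wrist camera it gives the pose at the moment of the call.
- ctrl.sign_off(): hands the job in, once; it reports no verdict.
Trained networks look in the newest picture that a camera, given by its name, has taken for a name from the list of things; names that differ only in an ending like _2 or _b are one class to them, and where a whole thing is asked for, a point or a joint stands for the part that bears it (a point fixed in the world has none). Each returns a list of dicts, best first, with "score" (0 to 1); they miss things now and then, are a little off and sometimes report something else, mostly with a low value. They report only what shows in the picture. A call takes as long as a camera call. They do not tell look-alikes from the thing itself.
- ctrl.look_for(camera, label): "rect" ([left, top, right, bottom] as shares, 0 to 1, of the picture: columns of its width, rows of its height, round what is visible of it).
- ctrl.regions_of(camera, label): "region" (420x560 bool, what is visible of it) and "rect" ([left, top, right, bottom] as shares, 0 to 1, of the picture: columns of its width, rows of its height, round what is visible of it).
The state is a dict: "time": time; "joints": joint angles; "joint_velocities": joint speeds; "effort": joint torques, N m; "tool_pos": TCP position; "orientation": TCP orientation; "force": force on the tool from outside, world axes, zero at the start; "ft_torque": the same for the moment, N m; "gripper_width": opening from 0.0 (shut) to 1.0 (fully open).
Only numpy, scipy, OpenCV 4.12 (cv2) and the standard library are available. Lean on these libraries where they do the work, as an engineer would, in place of code of your own. Each camera call takes 0.05 s, during which the arm holds its last target.

## Working session

There is one attempt and no reset: what is moved stays moved. The work goes in short steps, Python scripts to look and compute and a tool call to move; the robot and the scene stay as the last step left them, time stands still between calls to the robot, and variables do not carry over. Pictures are saved under pics/ and viewed, and the job is handed in when it is done.

Besides the shell and the picture viewer there is one more tool, called by a JSON object that holds its "fn" and its "kwargs", one argument or row to a line. arm_command: Moves the arm, as the interface text tells. Its arguments: {"type":"object","properties":{"commands":{"type":"array","items":{"type":"array","items":{"type":"number"}}}},"required":["commands"]}

```bash
mkdir -p pics; python3 - <<'E'
from cell import ctrl
import cv2
print(ctrl.get_state())
for n in ("top","side","wrist"):
    m=ctrl.camera_model(n); print(n,m)
    im=ctrl.snapshot(n); cv2.imwrite(f"pics/{n}0.png",im[:,:,::-1])
E
```

```text
{'time': 0.0, 'joints': array([ 1.43607802e+00,  3.59379859e-01,  1.10200862e-02, -3.82543319e-04,
       -1.22407352e+00, -2.88092746e-01]), 'joint_velocities': array([ 5.15680941e-04, -6.31289394e-04,  2.02490122e-04,  7.70462950e-05,
       -1.00014594e-03, -1.39920333e-03]), 'effort': array([-5.63874937e-05, -5.82707906e+01,  2.93061447e+01,  6.99691683e+00,
        6.90897970e-03, -1.60469449e-04]), 'tool_pos': array([0.27679924, 0.61512566, 0.25060447]), 'orientation': array([ 3.06998552e+00, -6.59065757e-01, -3.66121900e-04]), 'force': array([0.22942011, 0.52993085, 0.04489658]), 'ft_torque': array([ 0.01158366, -0.02026868, -0.02650101]), 'gripper_width': 1.0017760992324956}
top {'intrinsics': array([[482.27791683,   0.        , 274.63124132],
       [  0.        , 482.27791683, 218.26853545],
       [  0.        ,   0.        ,   1.        ]]), 'position': array([ 0.30241158, -0.05096891,  1.50034664]), 'orientation': array([ 0.08502844, -0.10373833, -1.56117896])}
side {'intrinsics': array([[422.56019743,   0.        , 284.27714882],
       [  0.        , 422.56019743, 205.29166515],
       [  0.        ,   0.        ,   1.        ]]), 'position': array([0.23255739, 0.6297245 , 0.93282669]), 'orientation': array([ 0.14752377, -0.96763231, -2.66046233])}
wrist {'intrinsics': array([[325.1922621 ,   0.        , 283.39934772],
       [  0.        , 325.1922621 , 210.86291825],
       [  0.        ,   0.        ,   1.        ]]), 'position': array([0.35310627, 0.58155572, 0.38339597]), 'orientation': array([-0.20032515,  0.30672113, -1.97578854])}
```

View pics/top0.png

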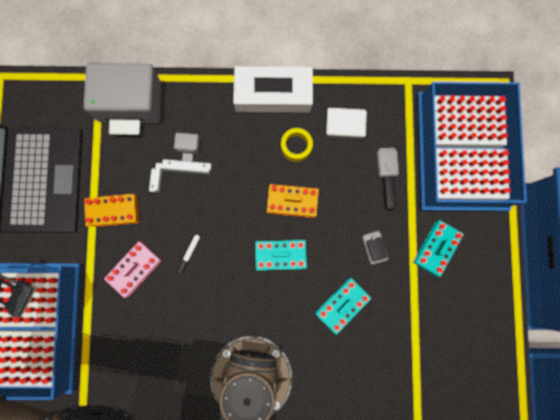

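View pics/side0.png

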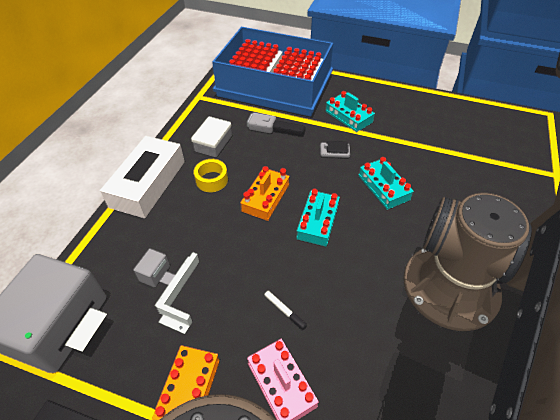

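View pics/wrist0.png

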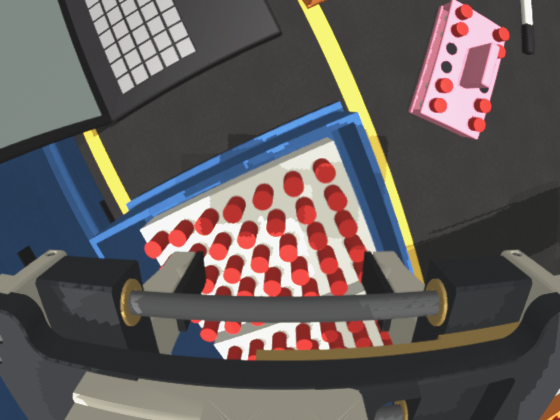

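The top view shows the finned orange rack at about (293,201). The stop's corner is near (158,166), with the long fence running right to (211,167) and the short fence down to (154,191). The orange rack at (110,210) has no fin, so it is the spare. Next I'll measure.

```bash
cat > h.py <<'E'
from cell import ctrl
import numpy as np, cv2
from scipy.spatial.transform import Rotation as R
from scipy.optimize import least_squares
def rays(name,px,m=None):
    m=m or ctrl.camera_model(name); K=m["intrinsics"]; px=np.atleast_2d(np.asarray(px,float))
    u=(px-K[:2,2])/K[0,0]
    if name=="wrist":
        r=np.linalg.norm(u,axis=1)+1e-9
        d=np.c_[u/r[:,None]*np.sin(r)[:,None],np.cos(r)]
    else: d=np.c_[u,np.ones(len(u))]
    d=d*[1,-1,-1]
    return np.array(m["position"]),R.from_rotvec(m["orientation"]).apply(d)
def onz(name,px,z,m=None):
    p,d=rays(name,px,m); t=(z-p[2])/d[:,2]; return p+d*t[:,None]
def proj(name,P,m=None):
    m=m or ctrl.camera_model(name); K=m["intrinsics"]
    c=R.from_rotvec(m["orientation"]).inv().apply(np.atleast_2d(P)-m["position"])*[1,-1,-1]
    if name=="wrist":
        s=np.linalg.norm(c[:,:2],axis=1)+1e-12; th=np.arctan2(s,c[:,2]); u=c[:,:2]/s[:,None]*th[:,None]
    else: u=c[:,:2]/c[:,2:]
    return u*K[0,0]+K[:2,2]
E
python3 - <<'E'
from h import *
ctrl.snapshot("top")
for l in ("rack","stop","long_fence","short_fence","spare_rack","tape_roll","marker"):
    for d in ctrl.look_for("top",l)[:4]:
        r=np.array(d["rect"])*[560,420,560,420]; print(l,round(d["score"],2),r.round(0),onz("top",[(r[:2]+r[2:])/2],0.03)[0].round(3))
for n,px in (("corner top",(160,166)),("longend",(211,167)),("shortend",(154,191))): print(n,onz("top",px,.036))
im=ctrl.snapshot("top")
c=im[130:240,130:360]; cv2.imwrite("pics/topz.png",cv2.resize(c,None,fx=3.4,fy=3.4,interpolation=cv2.INTER_CUBIC)[:,:,::-1])
E
```

```text
rack 0.95 [312. 281. 368. 334.] [ 0.212 -0.267  0.03 ]
rack 0.72 [257. 239. 306. 270.] [ 0.369 -0.089  0.03 ]
rack 0.71 [106. 240. 159. 297.] [0.322 0.36  0.03 ]
rack 0.67 [415. 219. 463. 276.] [ 0.394 -0.572  0.03 ]
stop 0.68 [150. 129. 213. 191.] [0.661 0.223 0.03 ]
long_fence 0.8 [161. 166. 213. 173.] [0.629 0.205 0.03 ]
short_fence 0.6 [155. 166. 162. 191.] [0.601 0.293 0.03 ]
spare_rack 0.8 [ 89. 191. 139. 228.] [0.504 0.425 0.03 ]
spare_rack 0.73 [375. 146. 400. 210.] [ 0.609 -0.419  0.03 ]
tape_roll 0.83 [280. 133. 312. 163.] [ 0.702 -0.132  0.03 ]
tape_roll 0.59 [149. 134. 212. 193.] [0.649 0.227 0.03 ]
marker 0.66 [175. 237. 199. 277.] [0.36  0.197 0.03 ]
corner top [[0.63925709 0.28748065 0.036     ]]
longend [[0.63762158 0.13007689 0.036     ]]
shortend [[0.56076674 0.30308662 0.036     ]]
```

View pics/topz.png

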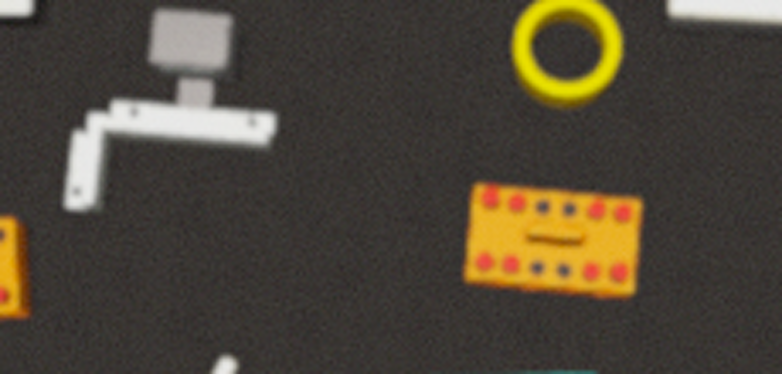

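```bash
cat >> h.py <<'E'
def tool():
    s=ctrl.get_state(); return s["tool_pos"],R.from_rotvec(s["orientation"]).as_matrix(),s
def yaw():
    p,M,s=tool(); return np.arctan2(M[1,0],M[0,0])
E
python3 - <<'E'
from h import *
p,M,s=tool(); print(M.round(3)); m=ctrl.camera_model("wrist")
print("cam in tool",M.T@(m["position"]-p), (M.T@R.from_rotvec(m["orientation"]).as_matrix()).round(3))
# rack top deck corners from zoomed pic
z=np.array([(475,184),(641,198),(634,295),(466,281)])/3.4+[130,130]
P=onz("top",z,.04); print(P.round(3)); c=P.mean(0); print(c)
print("deck angle",np.arctan2(*(P[0]-P[1])[[0,1]]), np.arctan2(*(P[3]-P[2])[[0,1]]))
f=np.array([(100,130),(274,143)])/3.4+130; Q=onz("top",f,.036);print(Q)
E
```

```text
[[ 0.912 -0.41  -0.   ]
 [-0.41  -0.912 -0.   ]
 [-0.     0.    -1.   ]]
cam in tool [ 0.0833759  -0.00044319 -0.13267981] [[-0.     0.953  0.304]
 [ 1.     0.     0.   ]
 [ 0.     0.304 -0.953]]
[[ 0.585 -0.052  0.04 ]
 [ 0.573 -0.202  0.04 ]
 [ 0.485 -0.196  0.04 ]
 [ 0.496 -0.045  0.04 ]]
[ 0.53470065 -0.12357982  0.04      ]
deck angle 0.0763011539825444 0.07543080285944863
[[0.63219617 0.28904363 0.036     ]
 [0.62166528 0.13098643 0.036     ]]
```

{"fn": "arm_command", "kwargs": {
  "commands": [
    [1, 0.05, 0.053, 0, 0.1],
    [1, 0.54, 0.57, 0, 1.22],
    [1, 0.54, 0.57, 0, 1.22],
    [1, 0.54, 0.57, 0, 1.22],
    [1, 0.54, 0.57, 0, 1.22],
    [1, 0.54, 0.57, 0, 1.22],
    [1, 0.54, 0.57, 0, 1.22],
    [1, 0.54, 0.57, 0, 1.22],
    [1, 0.54, 0.57, 0, 1.22],
    [1, 0.54, 0.57, 0, 1.22]
  ]
}}

```text
time: 1.43
tool_pos: [0.4143, 0.2202, 0.252]
orientation: [-2.133, 2.305, 0.0]
force: [1.3, 0.7, 0.1]
gripper_width: 0.303
```

```bash
python3 - <<'E'
from h import *
p,M,s=tool(); print(s["time"],p,M.round(3),s["gripper_width"],s["joints"])
d=np.array([.535,-.1236,.25])-p; print(M.T@d, "turn", (-np.arctan2(M[1,0],M[0,0])+np.deg2rad(-94.4)))
E
```

```text
1.4333 [0.41428883 0.2201825  0.25204637] [[-0.078 -0.997  0.001]
 [-0.997  0.078  0.001]
 [-0.001 -0.001 -1.   ]] 0.30343736520731407 [ 9.09737651e-01  1.20815149e-02 -4.22732249e-01  1.06840147e-04
 -1.13480641e+00 -9.87454358e-01]
[ 0.33338141 -0.14702113  0.00184403] turn 0.0008768199367217289
```

{"fn": "arm_command", "kwargs": {
  "commands": [
    [1, 0.333, -0.147, 0, 0],
    [1, 0.333, -0.147, 0, 0],
    [1, 0.333, -0.147, 0, 0],
    [1, 0.333, -0.147, 0, 0],
    [1, 0.333, -0.147, 0, 0],
    [1, 0.333, -0.147, 0, 0],
    [1, 0.333, -0.147, 0, 0],
    [1, 0.333, -0.147, 0, 0],
    [1, 0.333, -0.147, 0, 0],
    [1, 0.333, -0.147, 0, 0]
  ]
}}

```text
time: 2.27
tool_pos: [0.5379, -0.125, 0.2511]
orientation: [2.135, -2.303, 0.001]
force: [0.8, 0.9, 0.4]
gripper_width: 0.007
```

```bash
python3 - <<'E'
from h import *
p,M,s=tool(); print(s["time"],p,M.round(3),s["gripper_width"],s["joints"],s["force"])
m=ctrl.camera_model("wrist");im=ctrl.snapshot("wrist");np.save("m1.npy",m,allow_pickle=True)
cv2.imwrite("pics/w1.png",im[:,:,::-1])
for l in ("rack","tube_a_cap","fin","tube_a"):
    for d in ctrl.look_for("wrist",l)[:4]:
        r=np.array(d["rect"])*[560,420,560,420]; print(l,round(d["score"],2),r.round(0))
E
```

```text
2.2667 [ 0.53792128 -0.12504762  0.2511042 ] [[-0.076 -0.997 -0.001]
 [-0.997  0.076 -0.001]
 [ 0.001  0.    -1.   ]] 0.006738169211233647 [ 1.26949137e-01  1.57855695e-01 -2.61968922e-01  1.07545914e-03
 -1.15164299e+00 -2.03291702e-01] [0.80383212 0.87543606 0.35152163]
rack 0.77 [245. 118. 330. 255.]
rack 0.65 [462.   0. 558. 123.]
rack 0.57 [387. 141. 461. 269.]
rack 0.47 [389. 400. 451. 419.]
tube_a_cap 0.49 [444. 153. 461. 169.]
tube_a_cap 0.47 [305. 129. 322. 149.]
tube_a_cap 0.46 [522. 104. 549. 115.]
fin 0.73 [384. 142. 463. 271.]
fin 0.71 [243. 118. 325. 255.]
fin 0.71 [462.   2. 560. 119.]
fin 0.5 [390. 401. 448. 420.]
tube_a 0.75 [403. 250. 418. 271.]
tube_a 0.71 [445. 152. 461. 169.]
tube_a 0.62 [249. 235. 266. 253.]
tube_a 0.6 [306. 127. 324. 145.]
```

View pics/w1.png

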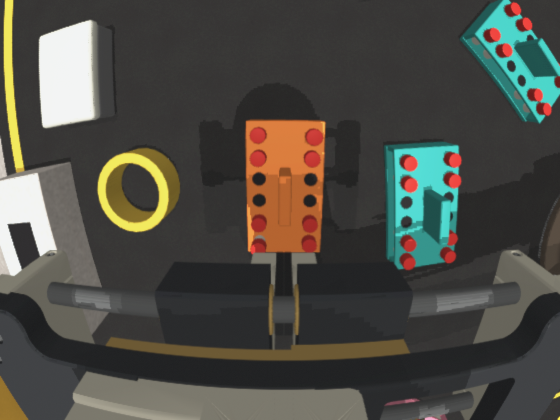

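The wrist view shows the finned orange rack from (246,120) to (325,252). The bottom-left cap at (258,243) is partly hidden by the finger. I'll fit the rack pose to the caps.

```bash
cat >> h.py <<'E'
def blobs(im,roi):
    x0,y0,x1,y1=roi; h=cv2.cvtColor(im,cv2.COLOR_RGB2HSV)
    m=(((h[...,0]<6)|(h[...,0]>172))&(h[...,1]>170)&(h[...,2]>70)).astype(np.uint8)
    k=np.zeros_like(m); k[y0:y1,x0:x1]=m[y0:y1,x0:x1]
    n,l,st,c=cv2.connectedComponentsWithStats(k)
    return [(c[i],st[i,4]) for i in range(1,n) if st[i,4]>25]
def capc(name,P,m,h=.016,r=.0085):
    a=np.linspace(0,2*np.pi,40,endpoint=False); ring=np.c_[r*np.cos(a),r*np.sin(a),0*a]
    q=proj(name,np.r_[P+ring,P+ring-[0,0,h]],m).astype(np.float32)
    M=cv2.moments(cv2.convexHull(q)); return np.array([M["m10"]/M["m00"],M["m01"]/M["m00"]])
E
python3 - <<'E'
from h import *
im=cv2.imread("pics/w1.png")[:,:,::-1].copy(); m=np.load("m1.npy",allow_pickle=True).item()
B=blobs(im,(235,110,335,262))
for c,a in B: print(c.round(1),a)
y,x=np.mgrid[112:262,240:332]; 
cv2.imwrite("pics/w1z.png",cv2.resize(im[105:265,230:345],None,fx=4,fy=4,interpolation=cv2.INTER_CUBIC)[:,:,::-1])
def pose(x,y,t,P):
    return np.c_[R.from_euler("z",t).apply(P)+[x,y,0]]
caps=[(sx*.028,yy) for sx in(-1,1) for yy in(-.06,-.036,.036,.06)]
def model(v):
    out=[]
    for cx,cy in caps:
        z=.056+(v[3] if (cx<0 and cy<-.05) else v[4] if (cx>0 and cy>.05) else 0)
        out.append(capc("wrist",pose(*v[:3],[(cx,cy,z)])[0],m))
    return np.array(out)
v0=[.5347,-.1236,-.078,.012,.012]
q=model(v0); print(q.round(1))
bc=np.array([c for c,a in B])
idx=[np.argmin(np.linalg.norm(bc-k,axis=1)) for k in q]; print(idx)
# use fully visible: y<=.036 side
use=[i for i,(cx,cy) in enumerate(caps) if cy<.05]
f=lambda v:(model(np.r_[v,.012])-bc[idx])[use].ravel()
s=least_squares(f,v0[:4],x_scale=.01); print(s.x,np.abs(s.fun).max(),s.fun.reshape(-1,2).round(2))
E
```

```text
[257.6 134.9] 201
[313.8 136.8] 223
[257.6 158. ] 205
[311.6 158.5] 201
[258.5 223. ] 201
[309.4 223.6] 200
[308.5 243.5] 200
[258.1 246. ] 168
[[315.9 134.8]
 [314.3 156.9]
 [312.4 222.2]
 [311.7 242.2]
 [259.9 133.8]
 [260.2 156.8]
 [261.4 222.1]
 [261.2 246.5]]
[np.int64(1), np.int64(3), np.int64(5), np.int64(6), np.int64(0), np.int64(2), np.int64(4), np.int64(7)]
[ 0.53778518 -0.12238804 -0.0868271   0.01613574] 0.12224722084897621 [[ 0.    0.03]
 [ 0.05 -0.05]
 [ 0.06  0.04]
 [-0.04  0.04]
 [ 0.05 -0.11]
 [-0.12  0.06]]
```

View pics/w1z.png

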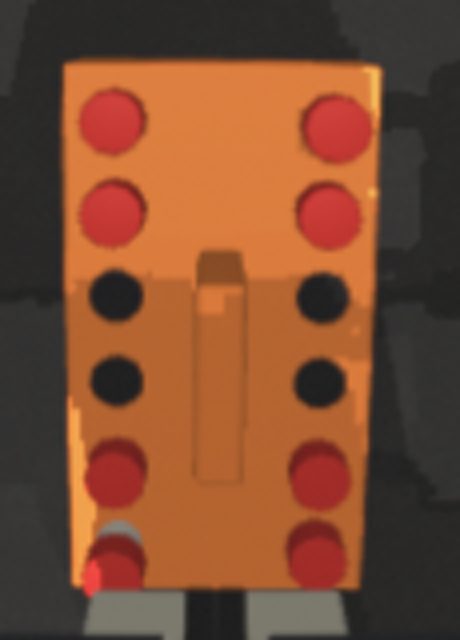

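```bash
cat >> h.py <<'E'
RX,RY,RT=.5378,-.1224,-.0868
def rk(x,y,z): return R.from_euler("z",RT).apply([x,y,z])+[RX,RY,0]
E
python3 - <<'E'
from h import *
p,M,s=tool(); print(s["time"],p,s["force"],s["joint_velocities"].round(3))
for q in ((-.028,-.06,.11),(.028,.06,.11)): print(rk(*q), M.T@(rk(*q)-p))
print("turn", -(-np.pi/2+RT-np.arctan2(M[1,0],M[0,0])))
E
```

```text
2.5167 [ 0.53658729 -0.11988172  0.25171536] [-0.23131463 -0.22213943 -0.26170243] [ 0.013 -0.006 -0.001  0.    -0.002  0.002]
[ 0.50470395 -0.17974677  0.11      ] [0.06201432 0.02756705 0.14169649]
[ 0.57089605 -0.06505323  0.11      ] [-0.05710332 -0.0302861   0.14173377]
turn 0.015499669554337014
```

{"fn": "arm_command", "kwargs": {
  "commands": [
    [1, 0.031, 0.014, 0.02, 0.015],
    [1, 0.062, 0.0276, 0.06, 0.015],
    [1, 0.062, 0.0276, 0.1, 0.015],
    [1, 0.062, 0.0276, 0.137, 0.015],
    [1, 0.062, 0.0276, 0.137, 0.015],
    [1, 0.062, 0.0276, 0.137, 0.015],
    [1, 0.062, 0.0276, 0.137, 0.015],
    [1, 0.062, 0.0276, 0.137, 0.015]
  ]
}}

```text
time: 3.18
tool_pos: [0.507, -0.1799, 0.1174]
orientation: [-2.123, 2.312, -0.005]
force: [1.1, 0.6, -0.3]
gripper_width: 0.004
```

```bash
python3 - <<'E'
from h import *
p,M,s=tool(); print(s["time"],p,s["force"],s["joint_velocities"].round(3))
im=ctrl.snapshot("wrist"); cv2.imwrite("pics/w2.png",im[:,:,::-1])
p,M,s=tool(); print(s["time"],p,s["force"])
for q in ((-.028,-.06,.079),): print(M.T@(rk(*q)-p))
E
```

```text
3.1833 [ 0.50699426 -0.17987907  0.11736094] [ 1.10848137  0.59967612 -0.3147497 ] [-0.005 -0.005 -0.005 -0.005  0.008  0.001]
3.2333 [ 0.50686248 -0.17994752  0.11730142] [-1.03285078  1.14860844  0.67786199]
[-1.35383443e-05  2.34207822e-03  3.82911579e-02]
```

View pics/w2.png

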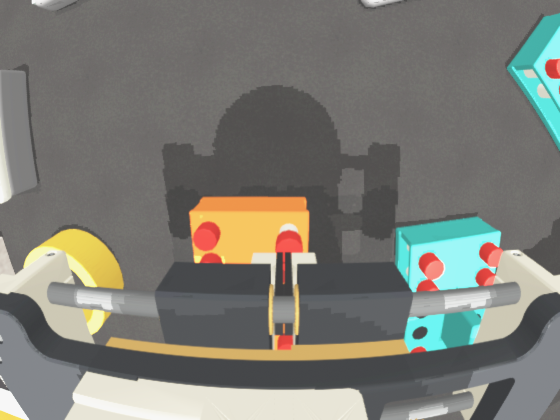

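The closed fingertips are over the proud cap at about (289,240). Now I'll press it.

{"fn": "arm_command", "kwargs": {
  "commands": [
    [1, 0, 0.0025, 0.015, 0],
    [1, 0, 0.0025, 0.022, 0],
    [1, 0, 0.0025, 0.028, 0],
    [1, 0, 0.0025, 0.034, 0],
    [1, 0, 0.0025, 0.038, 0],
    [1, 0, 0.0025, 0.038, 0],
    [1, 0, 0.0025, 0.038, 0]
  ]
}}

```text
time: 3.82
tool_pos: [0.504, -0.1801, 0.0808]
orientation: [-2.124, 2.312, -0.005]
force: [-10.3, 10.3, 40.4]
gripper_width: 0.012
```

{"fn": "arm_command", "kwargs": {
  "commands": [
    [1, 0, 0, -0.035, 0],
    [1, 0, 0, -0.055, 0],
    [1, -0.035, -0.016, -0.055, 0],
    [1, -0.07, -0.033, -0.055, 0],
    [1, -0.105, -0.05, -0.055, 0],
    [1, -0.12, -0.056, -0.05, 0],
    [1, -0.12, -0.056, -0.04, 0],
    [1, -0.12, -0.056, -0.04, 0],
    [1, -0.12, -0.056, -0.04, 0],
    [1, -0.12, -0.056, -0.04, 0]
  ]
}}

```text
time: 4.65
tool_pos: [0.5679, -0.0664, 0.1165]
orientation: [2.121, -2.316, -0.001]
force: [-0.5, -0.2, -0.2]
gripper_width: 0.005
```

```bash
python3 - <<'E'
from h import *
p,M,s=tool(); print(s["time"],p,s["force"],s["joint_velocities"].round(3))
m=ctrl.camera_model("wrist");im=ctrl.snapshot("wrist"); cv2.imwrite("pics/w3.png",im[:,:,::-1])
p,M,s=tool(); print(s["time"],p,s["force"])
for q in ((.028,.06,.079),): print(M.T@(rk(*q)-p))
# check caps on -y end
B=blobs(im,(150,60,420,260))
for c,a in B: print(c.round(1),a)
for q in ((-.028,-.06),(-.028,-.036),(.028,-.06),(.028,-.036)): print(q,capc("wrist",rk(*q,.056),m).round(1))
E
```

```text
4.65 [ 0.56791483 -0.06640476  0.11646187] [-0.52692416 -0.19214698 -0.19755401] [-0.007 -0.009  0.007  0.002  0.001 -0.001]
4.7 [ 0.56816701 -0.06646351  0.11677485] [-0.84218967 -0.17982985  0.1311664 ]
[-0.00165244 -0.00260224  0.03777399]
[280.4  63.4] 64
[365.6  65.3] 90
[361.4  95.2] 124
[279.7  95.4] 340
[280.3 205.2] 599
[364.  205.5] 353
[361.6 239.1] 509
[280.2 243.1] 466
(-0.028, -0.06) [370.6  56.4]
(-0.028, -0.036) [370.5  94. ]
(0.028, -0.06) [279.4  52.5]
(0.028, -0.036) [279.4  90.8]
```

View pics/w3.png

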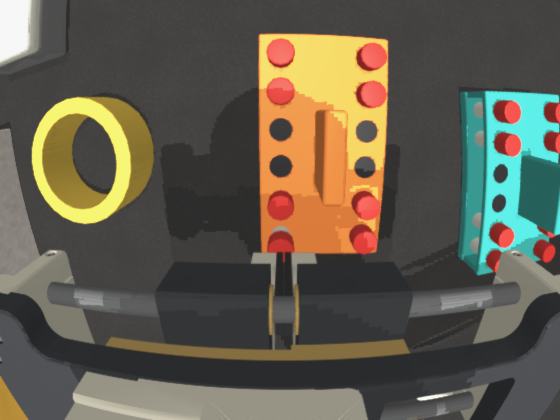

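Tube a now looks level: its cap is at (372,56), where the home model puts it. Next I'll press b.

{"fn": "arm_command", "kwargs": {
  "commands": [
    [1, -0.0015, -0.0025, 0.015, 0],
    [1, -0.0015, -0.0025, 0.022, 0],
    [1, -0.0015, -0.0025, 0.028, 0],
    [1, -0.0015, -0.0025, 0.034, 0],
    [1, -0.0015, -0.0025, 0.038, 0],
    [1, -0.0015, -0.0025, 0.038, 0],
    [1, -0.0015, -0.0025, 0.038, 0]
  ]
}}

```text
time: 5.28
tool_pos: [0.5719, -0.0649, 0.0811]
orientation: [-2.123, 2.314, -0.003]
force: [-6.8, -1.2, 22.8]
gripper_width: 0.003
```

{"fn": "arm_command", "kwargs": {
  "commands": [
    [1, 0, 0, -0.035, 0],
    [-1, 0, 0, -0.075, 0],
    [-1, 0.03, 0.014, -0.12, 0],
    [-1, 0.06, 0.028, -0.16, 0],
    [-1, 0.06, 0.028, -0.16, 0],
    [-1, 0.06, 0.028, -0.16, 0],
    [-1, 0.06, 0.028, -0.16, 0],
    [-1, 0.06, 0.028, -0.16, 0],
    [-1, 0.06, 0.028, -0.16, 0],
    [-1, 0.06, 0.028, -0.16, 0]
  ]
}}

```text
time: 6.12
tool_pos: [0.5378, -0.1212, 0.2373]
orientation: [2.122, -2.314, -0.002]
force: [0.0, 0.3, 0.4]
gripper_width: 0.621
```

```bash
cat > fit.py <<'E'
from h import *
import sys
name=sys.argv[1]
p,M,s=tool(); print(s["time"],p,s["force"].round(1),s["gripper_width"])
m=ctrl.camera_model("wrist");im=ctrl.snapshot("wrist"); cv2.imwrite(f"pics/{name}.png",im[:,:,::-1])
v0=[float(a) for a in sys.argv[2:5]]+[0,0]
caps=[(sx*.028,yy) for sx in(-1,1) for yy in(-.06,-.036,.036,.06)]
def model(v):
    out=[]
    for cx,cy in caps:
        z=.056+(v[3] if (cx<0 and cy<-.05) else v[4] if (cx>0 and cy>.05) else 0)
        out.append(capc("wrist",R.from_euler("z",v[2]).apply([cx,cy,z])+[v[0],v[1],0],m))
    return np.array(out)
q=model(v0); B=blobs(im,(int(q[:,0].min())-20,max(0,int(q[:,1].min())-20),int(q[:,0].max())+20,int(q[:,1].max())+20))
bc=np.array([c for c,a in B])
D=np.linalg.norm(q[:,None]-bc[None],axis=2); idx=D.argmin(1); print(D.min(1).round(1),[B[i][1] for i in idx])
w=np.array([1 if D[i].min()<15 else 0 for i in range(8)])
f=lambda v:((model(v)-bc[idx])*w[:,None]).ravel()
r=least_squares(f,v0,x_scale=.01,loss="soft_l1",f_scale=.3)
print("x,y,yaw,qa,qb",r.x.round(4)); print(f(r.x).reshape(-1,2).round(2).tolist())
E
python3 fit.py w4 .5378 -.1224 -.0868; cat - <<E
E
```

```text
6.1167 [ 0.537784   -0.12124711  0.23726378] [0.  0.3 0.4] 0.6212391276440573
[0.3 0.2 0.2 0.3 0.3 0.3 0.4 0.4] [np.int32(220), np.int32(222), np.int32(220), np.int32(219), np.int32(216), np.int32(222), np.int32(222), np.int32(219)]
x,y,yaw,qa,qb [ 5.376e-01 -1.226e-01 -8.630e-02  6.000e-04 -1.000e-04]
[[-0.04, 0.03], [0.07, -0.09], [0.08, -0.06], [0.08, 0.04], [-0.02, 0.05], [-0.02, -0.04], [-0.01, 0.12], [-0.18, -0.05]]
```

View pics/w4.png

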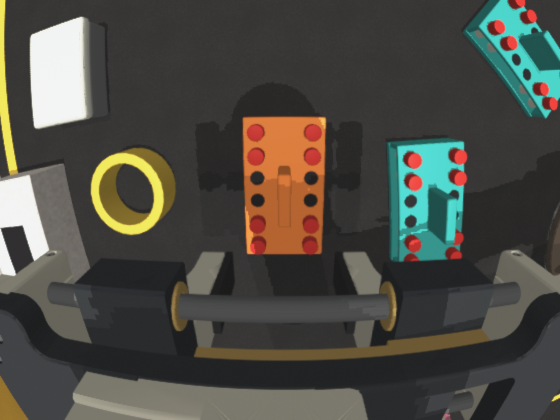

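Both tubes measure home (0.6 and -0.1 mm). Now I'll grip the fin.

```bash
python3 - <<'E'
from h import *
p,M,s=tool(); print(p, M.T@(np.array([.5376,-.1226,.072])-p)); print("turn", -(-np.pi/2-.0863-np.arctan2(M[1,0],M[0,0])))
E
```

```text
[ 0.53786722 -0.12123703  0.23738263] [ 0.00132574 -0.00019592  0.16538303]
turn -0.00016120070849878765
```

{"fn": "arm_command", "kwargs": {
  "commands": [
    [-1, 0.0013, 0, 0.04, 0],
    [-1, 0.0013, 0, 0.08, 0],
    [-1, 0.0013, 0, 0.12, 0],
    [-1, 0.0013, 0, 0.15, 0],
    [-1, 0.0013, 0, 0.165, 0],
    [-1, 0.0013, 0, 0.165, 0],
    [-1, 0.0013, 0, 0.165, 0]
  ]
}}

```text
time: 6.75
tool_pos: [0.5375, -0.1228, 0.0726]
orientation: [2.122, -2.313, -0.002]
force: [1.2, 0.3, 0.6]
gripper_width: 0.996
```

{"fn": "arm_command", "kwargs": {
  "commands": [
    [1, 0, 0, 0, 0],
    [1, 0, 0, 0, 0],
    [1, 0, 0, 0, 0],
    [1, 0, 0, 0, 0],
    [1, 0, 0, 0, 0],
    [1, 0, 0, 0, 0],
    [1, 0, 0, 0, 0],
    [1, 0, 0, 0, 0],
    [1, 0, 0, 0, 0],
    [1, 0, 0, 0, 0]
  ]
}}

```text
time: 7.58
tool_pos: [0.5379, -0.1229, 0.0735]
orientation: [2.123, -2.316, -0.0]
force: [0.8, 0.5, 0.7]
gripper_width: 0.304
```

```bash
python3 - <<'E'
from h import *
p,M,s=tool(); print(s["time"],p,M.round(3),s["force"],s["gripper_width"]*88,s["joints"])
E
```

```text
7.5833 [ 0.5379224  -0.12294672  0.07352048] [[-0.087 -0.996 -0.   ]
 [-0.996  0.087 -0.   ]
 [ 0.     0.    -1.   ]] [0.7635863  0.52847348 0.71227315] 26.76325451170332 [ 1.30307331e-01  3.41268984e-01 -4.79320055e-01  5.85212487e-06
 -7.50314682e-01 -2.17349078e-01]
```

{"fn": "arm_command", "kwargs": {
  "commands": [
    [1, 0, 0, 0, 0],
    [1, 0, 0, 0, 0],
    [1, 0, 0, 0, 0],
    [1, 0, 0, 0, 0],
    [1, 0, 0, 0, 0],
    [1, 0, 0, 0, 0],
    [1, 0, 0, 0, 0],
    [1, 0, 0, 0, 0]
  ]
}}

```text
time: 8.25
tool_pos: [0.5377, -0.1229, 0.0735]
orientation: [2.122, -2.316, -0.0]
force: [-2.0, -0.4, 0.1]
gripper_width: 0.135
```

{"fn": "arm_command", "kwargs": {
  "commands": [
    [1, 0, 0, -0.005, 0],
    [1, 0, 0, -0.015, 0],
    [1, 0, 0, -0.03, 0],
    [1, 0, 0, -0.05, 0],
    [1, 0, 0, -0.07, 0],
    [1, 0, 0, -0.09, 0],
    [1, 0, 0, -0.11, 0],
    [1, 0, 0, -0.12, 0],
    [1, 0, 0, -0.12, 0]
  ]
}}

```text
time: 9.0
tool_pos: [0.5394, -0.1229, 0.1967]
orientation: [-2.121, 2.313, -0.005]
force: [-0.0, 0.8, -3.3]
gripper_width: 0.139
```

{"fn": "arm_command", "kwargs": {
  "commands": [
    [1, 0, 0, 0, -0.05],
    [1, 0, 0, 0, -0.16],
    [1, 0, 0, 0, -0.27],
    [1, 0, 0, 0, -0.38],
    [1, 0, 0, 0, -0.5],
    [1, 0, 0, 0, -0.62],
    [1, 0, 0, 0, -0.74],
    [1, 0, 0, 0, -0.86],
    [1, 0, 0, 0, -0.98],
    [1, 0, 0, 0, -1.1]
  ]
}}

```text
time: 9.83
tool_pos: [0.5372, -0.1228, 0.1921]
orientation: [3.022, -0.856, -0.003]
force: [-0.3, -0.2, -3.4]
gripper_width: 0.136
```

{"fn": "arm_command", "kwargs": {
  "commands": [
    [1, 0, 0, 0, -0.12],
    [1, 0, 0, 0, -0.24],
    [1, 0, 0, 0, -0.36],
    [1, 0, 0, 0, -0.48],
    [1, 0, 0, 0, -0.6],
    [1, 0, 0, 0, -0.72],
    [1, 0, 0, 0, -0.84],
    [1, 0, 0, 0, -0.96],
    [1, 0, 0, 0, -1.08],
    [1, 0, 0, 0, -1.2]
  ]
}}

```text
time: 10.67
tool_pos: [0.5372, -0.1228, 0.1921]
orientation: [-2.977, -1.0, 0.003]
force: [0.2, 0.3, -2.8]
gripper_width: 0.135
```

{"fn": "arm_command", "kwargs": {
  "commands": [
    [1, 0, 0, 0, -0.12],
    [1, 0, 0, 0, -0.24],
    [1, 0, 0, 0, -0.36],
    [1, 0, 0, 0, -0.48],
    [1, 0, 0, 0, -0.6],
    [1, 0, 0, 0, -0.7],
    [1, 0, 0, 0, -0.77],
    [1, 0, 0, 0, -0.82],
    [1, 0, 0, 0, -0.84],
    [1, 0, 0, 0, -0.84]
  ]
}}

```text
time: 11.5
tool_pos: [0.5374, -0.1229, 0.1926]
orientation: [-2.317, -2.12, 0.002]
force: [0.8, 0.2, -2.5]
gripper_width: 0.134
```

```bash
python3 - <<'E'
from h import *
p,M,s=tool(); print(s["time"],p,M.round(3),s["force"],s["gripper_width"]*88,s["joints"])
m=ctrl.camera_model("wrist");im=ctrl.snapshot("wrist"); cv2.imwrite("pics/w5.png",im[:,:,::-1])
E
```

```text
11.5 [ 0.53742217 -0.12288645  0.19257424] [[ 0.089  0.996 -0.002]
 [ 0.996 -0.089  0.   ]
 [-0.    -0.002 -1.   ]] [ 0.81423709  0.20215492 -2.50755326] 11.788593141094513 [ 1.30342840e-01  2.04469606e-01 -3.45222650e-01 -3.48419671e-04
 -1.02261162e+00  2.92272178e+00]
```

View pics/w5.png

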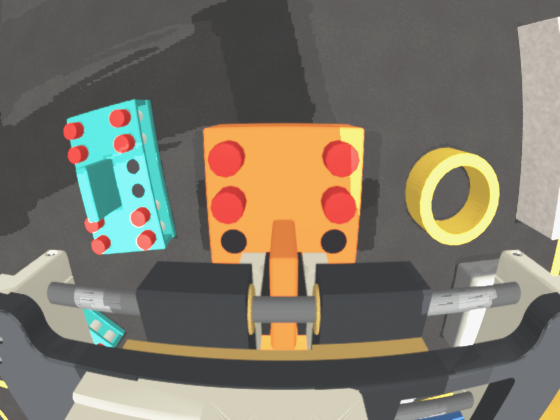

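{"fn": "arm_command", "kwargs": {
  "commands": [
    [1, 0.01, 0.001, 0, 0],
    [1, 0.035, 0.003, 0, 0],
    [1, 0.065, 0.005, 0, 0],
    [1, 0.1, 0.008, 0, 0],
    [1, 0.135, 0.011, 0, 0],
    [1, 0.17, 0.014, 0, 0],
    [1, 0.2, 0.016, 0, 0],
    [1, 0.22, 0.018, 0, 0],
    [1, 0.225, 0.018, 0, 0],
    [1, 0.225, 0.018, 0, 0]
  ]
}}

```text
time: 12.38
tool_pos: [0.5757, 0.1015, 0.1931]
orientation: [-2.316, -2.122, 0.001]
force: [0.2, -1.1, -3.5]
gripper_width: 0.141
```

```bash
python3 - <<'E'
from h import *
p,M,s=tool(); print(s["time"],p,M.round(3),s["force"],s["gripper_width"]*88,s["joints"])
m=ctrl.camera_model("wrist");im=ctrl.snapshot("wrist"); cv2.imwrite("pics/w6.png",im[:,:,::-1]); np.save("m6.npy",m,allow_pickle=True)
for l in ("long_fence","short_fence","stop"):
    for d in ctrl.look_for("wrist",l)[:2]: print(l,round(d["score"],2),(np.array(d["rect"])*[560,420,560,420]).round())
E
```

```text
12.3833 [0.57573048 0.10152421 0.19311525] [[ 0.087  0.996 -0.   ]
 [ 0.996 -0.087 -0.   ]
 [-0.    -0.    -1.   ]] [ 0.24850236 -1.1004612  -3.52519644] 12.365018915042945 [ 5.08719550e-01  2.56375783e-01 -2.74090669e-01 -1.74582009e-04
 -1.04075265e+00  2.54573757e+00]
long_fence 0.76 [328.   0. 351. 124.]
short_fence 0.61 [257.   3. 332.  10.]
stop 0.68 [254.   3. 456. 129.]
stop 0.28 [252.   2. 330.   9.]
```

View pics/w6.png

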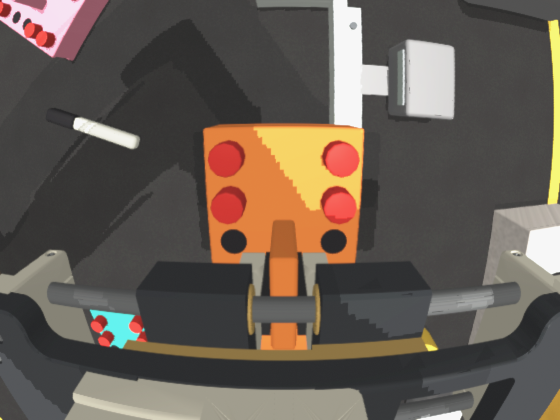

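The stop shows at the upper right: the long fence spans columns 330-360, and the short fence is at the top edge near (295,5). I'll move closer for a fuller view.

{"fn": "arm_command", "kwargs": {
  "commands": [
    [1, 0.015, -0.005, 0, 0],
    [1, 0.035, -0.015, 0, 0],
    [1, 0.055, -0.025, 0, 0],
    [1, 0.065, -0.025, 0, 0],
    [1, 0.065, -0.025, 0, 0],
    [1, 0.065, -0.025, 0, 0],
    [1, 0.065, -0.025, 0, 0]
  ]
}}

```text
time: 13.17
tool_pos: [0.5567, 0.1656, 0.1935]
orientation: [2.318, 2.12, -0.0]
force: [-1.0, 0.5, -3.5]
gripper_width: 0.134
```

```bash
python3 - <<'E'
from h import *
p,M,s=tool(); print(s["time"],p,M.round(3),s["force"],s["gripper_width"]*88,s["joints"])
m=ctrl.camera_model("wrist");im=ctrl.snapshot("wrist"); cv2.imwrite("pics/w7.png",im[:,:,::-1]); np.save("m7.npy",m,allow_pickle=True)
cv2.imwrite("pics/w7z.png",cv2.resize(im[0:140,240:440],None,fx=4,fy=4,interpolation=cv2.INTER_CUBIC)[:,:,::-1])
for l in ("long_fence","short_fence","stop"):
    for d in ctrl.look_for("wrist",l)[:2]: print(l,round(d["score"],2),(np.array(d["rect"])*[560,420,560,420]).round())
E
```

```text
13.1667 [0.55672639 0.1656401  0.19354231] [[ 0.089  0.996 -0.   ]
 [ 0.996 -0.089 -0.   ]
 [-0.    -0.    -1.   ]] [-0.95789344  0.54833133 -3.52125747] 11.76881492609911 [ 6.25738595e-01  2.49935348e-01 -2.81984533e-01  5.28196603e-05
 -1.03914193e+00  2.42643354e+00]
long_fence 0.74 [352.  65. 379. 221.]
short_fence 0.55 [280.  49. 361.  65.]
stop 0.87 [279.  34. 476. 222.]
```

View pics/w7.png

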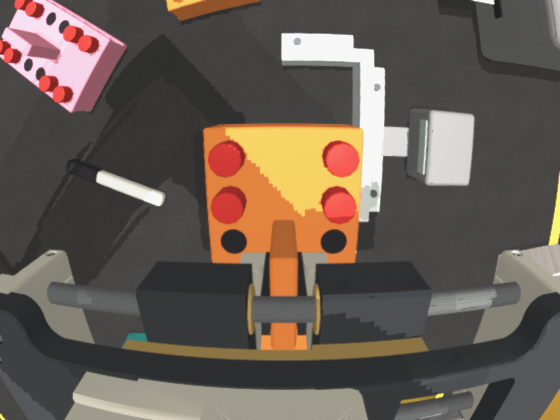

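View pics/w7z.png

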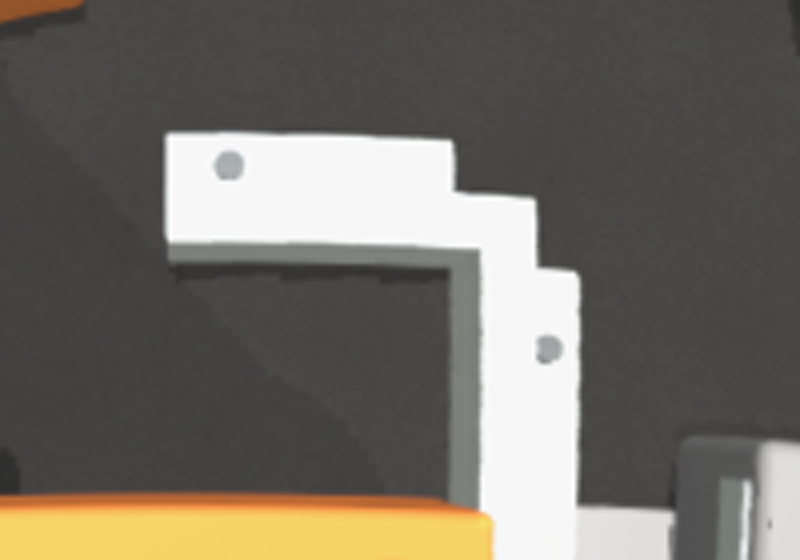

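```bash
python3 - <<'E'
from h import *
m=np.load("m7.npy",allow_pickle=True).item()
o=np.array([240,0]); t=lambda a:(np.array(a,float)+.5)/4-.5+o
A=onz("wrist",[t((168,243)),t((481,249)),t((481,505))],.036,m); print(A.round(4), np.linalg.norm(A[0]-A[1]))
B=onz("wrist",[t((170,263)),t((450,268)),t((450,500))],.0,m); print(B.round(4))
for P in (A,B):
    d=P[1]-P[0]; e=P[1]-P[2]; print("yaw from short",np.arctan2(d[1],d[0]),"from long",np.arctan2(-e[0],e[1]))
for c,z in ((A[1],-.085),):
    print("seat",c+R.from_euler("z",z).apply([-.042,-.075,0]))
# held rack caps check -> rack offset rel. TCP
im=cv2.imread("pics/w7.png")[:,:,::-1].copy()
for b,a in blobs(im,(200,120,365,230)): print(b.round(1),a)
p,M,s=tool(); t0=np.arctan2(M[1,0],M[0,0])
print("tool x yaw-pi/2",t0-np.pi/2)
bc=np.array([b for b,a in blobs(im,(200,120,365,230)) if a>300])
q=[(-.028,.06),(.028,.06),(-.028,.036),(.028,.036)]
def mod(v): return np.array([capc("wrist",R.from_euler("z",v[2]).apply([x,y,v[3]+.056])+[v[0],v[1],0],m) for x,y in q])
v0=[*p[:2],-.087,.12]; k=mod(v0); idx=np.linalg.norm(k[:,None]-bc,axis=2).argmin(1)
r=least_squares(lambda v:(mod(v)-bc[idx]).ravel(),v0,x_scale=.01); print(r.x,r.fun.round(2)); print(p)
E
```

```text
[[0.5673 0.2931 0.036 ]
 [0.6365 0.288  0.036 ]
 [0.6322 0.2297 0.036 ]] 0.06937319692808035
[[0.5677 0.2935 0.    ]
 [0.637  0.2882 0.    ]
 [0.6326 0.229  0.    ]]
yaw from short -0.07384309226314431 from long -0.07325149037955345
yaw from short -0.07701108308977955 from long -0.07411625114377418
seat [0.58826644 0.216858   0.036     ]
[225.9 158.4] 998
[339.4 159.4] 360
[228.3 204.8] 992
[338.5 206.3] 678
tool x yaw-pi/2 -0.0896089664324704
[ 0.55689518  0.16548241 -0.09394632  0.11953374] [ 0.05  0.37  0.9  -0.15 -0.23  0.4  -0.72 -0.69]
[0.55677453 0.16578643 0.19354715]
```

```bash
cat >> h.py <<'E'
SY=-.0745; SC=np.array([.6367,.288,0])
def instop(p): return R.from_euler("z",-SY).apply(np.array(p)-SC)
def stopw(q): return R.from_euler("z",SY).apply(q)+SC
E
python3 - <<'E'
from h import *
p,M,s=tool(); print(p, instop(p)); print(M.T@(stopw([-.05,-.085,.1935])-p)); print("turn",-(np.pi/2+SY-np.arctan2(M[1,0],M[0,0])))
E
```

```text
[0.55677453 0.16578643 0.19354715] [-0.07060728 -0.12782351  0.19354715]
[4.31299723e-02 1.99579336e-02 4.30983989e-05]
turn -0.015108966432470394
```

{"fn": "arm_command", "kwargs": {
  "commands": [
    [1, 0.01, 0.005, 0, -0.005],
    [1, 0.028, 0.013, 0, -0.015],
    [1, 0.043, 0.02, 0, -0.015],
    [1, 0.043, 0.02, 0.02, -0.015],
    [1, 0.043, 0.02, 0.05, -0.015],
    [1, 0.043, 0.02, 0.08, -0.015],
    [1, 0.043, 0.02, 0.1, -0.015],
    [1, 0.043, 0.02, 0.105, -0.015],
    [1, 0.043, 0.02, 0.105, -0.015],
    [1, 0.043, 0.02, 0.105, -0.015]
  ]
}}

```text
time: 14.2
tool_pos: [0.5813, 0.208, 0.0894]
orientation: [2.301, 2.138, 0.001]
force: [0.5, -0.2, -1.9]
gripper_width: 0.141
```

```bash
python3 - <<'E'
from h import *
m=ctrl.camera_model("wrist");p,M,s=tool(); print(s["time"],p,instop(p),np.arctan2(M[1,0],M[0,0])-np.pi/2-SY,s["force"])
im=ctrl.snapshot("wrist"); cv2.imwrite("pics/w8.png",im[:,:,::-1])
E
```

```text
14.2 [0.58125591 0.20801502 0.08940301] [-0.04933693 -0.08388988  0.08940301] 0.00136082607628428 [ 0.45135283 -0.20994094 -1.9086214 ]
```

View pics/w8.png

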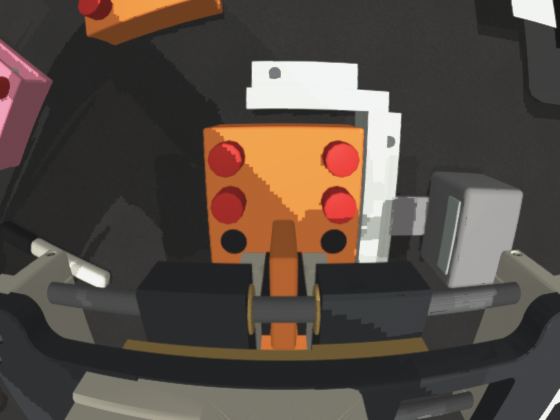

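The rack is square and clear of both fences. I'll set it down on the table.

{"fn": "arm_command", "kwargs": {
  "commands": [
    [1, 0, 0, 0.005, 0],
    [1, 0, 0, 0.01, 0],
    [1, 0, 0, 0.0135, 0],
    [1, 0, 0, 0.0155, 0],
    [1, 0, 0, 0.0155, 0],
    [1, 0, 0, 0.0155, 0]
  ]
}}

```text
time: 14.75
tool_pos: [0.5804, 0.2076, 0.0735]
orientation: [2.301, 2.138, 0.0]
force: [-1.8, 0.2, 2.4]
gripper_width: 0.135
```

```bash
python3 - <<'E'
from h import *
p,M,s=tool(); print(s["time"],p,instop(p),s["force"])
E
```

```text
14.75 [0.58039318 0.20764193 0.07346253] [-0.0501695  -0.08432615  0.07346253] [-1.80378526  0.20171665  2.4164634 ]
```

{"fn": "arm_command", "kwargs": {
  "commands": [
    [1, 0.002, 0.002, 0, 0],
    [1, 0.004, 0.004, 0, 0],
    [1, 0.006, 0.006, 0, 0],
    [1, 0.0075, 0.0065, 0, 0],
    [1, 0.008, 0.0072, 0, 0],
    [1, 0.008, 0.0076, 0, 0],
    [1, 0.008, 0.008, 0, 0],
    [1, 0.008, 0.0085, 0, 0],
    [1, 0.008, 0.0085, 0, 0]
  ]
}}

```text
time: 15.5
tool_pos: [0.5886, 0.2151, 0.0735]
orientation: [-2.301, -2.137, 0.002]
force: [-8.5, -0.7, 10.0]
gripper_width: 0.14
```

```bash
python3 - <<'E'
from h import *
p,M,s=tool(); print(s["time"],p,instop(p),M.T@s["force"])
E
```

```text
15.5 [0.5885955  0.21506922 0.07348409] [-0.04254275 -0.07630896  0.07348409] [ -1.33030031  -8.40947777 -10.0195138 ]
```

{"fn": "arm_command", "kwargs": {
  "commands": [
    [1, 0.0005, 0.0002, 0, 0],
    [1, 0.001, 0.0004, 0, 0],
    [1, 0.0015, 0.0005, 0, 0],
    [1, 0.002, 0.0005, 0, 0],
    [1, 0.002, 0.0005, 0, 0],
    [1, 0.002, 0.0005, 0, 0]
  ]
}}

```text
time: 16.0
tool_pos: [0.5887, 0.2154, 0.0735]
orientation: [-2.302, -2.137, 0.006]
force: [-9.6, -7.8, 13.4]
gripper_width: 0.136
```

```bash
python3 - <<'E'
from h import *
p,M,s=tool(); print(s["time"],p,instop(p),M.T@s["force"],np.arctan2(M[1,0],M[0,0])-np.pi/2-SY)
E
```

```text
16.0 [0.58866463 0.21535571 0.07352201] [-0.04249513 -0.07601811  0.07352201] [ -8.51958339  -9.04991506 -13.33012266] 6.976332398321572e-05
```

{"fn": "arm_command", "kwargs": {
  "commands": [
    [1, 0.0, 0.0, -0.0003, 0],
    [1, 0.0, 0.0, -0.0006, 0],
    [1, 0.0005, 0.0002, -0.0006, 0],
    [1, 0.001, 0.0003, -0.0006, 0],
    [1, 0.001, 0.0003, -0.0006, 0],
    [1, 0.001, 0.0003, -0.0006, 0]
  ]
}}

```text
time: 16.5
tool_pos: [0.5888, 0.2159, 0.0736]
orientation: [-2.303, -2.137, 0.007]
force: [-7.3, -8.8, 10.1]
gripper_width: 0.135
```

```bash
python3 - <<'E'
from h import *
m=ctrl.camera_model("wrist");p,M,s=tool(); print(s["time"],p,instop(p),M.T@s["force"],s["ft_torque"],np.arctan2(M[1,0],M[0,0])-np.pi/2-SY)
im=ctrl.snapshot("wrist"); cv2.imwrite("pics/w9.png",im[:,:,::-1])
cv2.imwrite("pics/w9z.png",cv2.resize(im[50:250,200:420],None,fx=3.5,fy=3,interpolation=cv2.INTER_CUBIC)[:,:,::-1])
p,M,s=tool(); print(M.T@s["force"])
E
```

```text
16.5 [0.58875554 0.21594636 0.07360851] [-0.04244844 -0.07542234  0.07360851] [ -9.33067853  -6.64086666 -10.02062341] [-2.62014765  2.50301121 -0.16800674] -0.00017699560266139225
[ -8.32966402  -7.02333352 -10.69669977]
```

View pics/w9z.png

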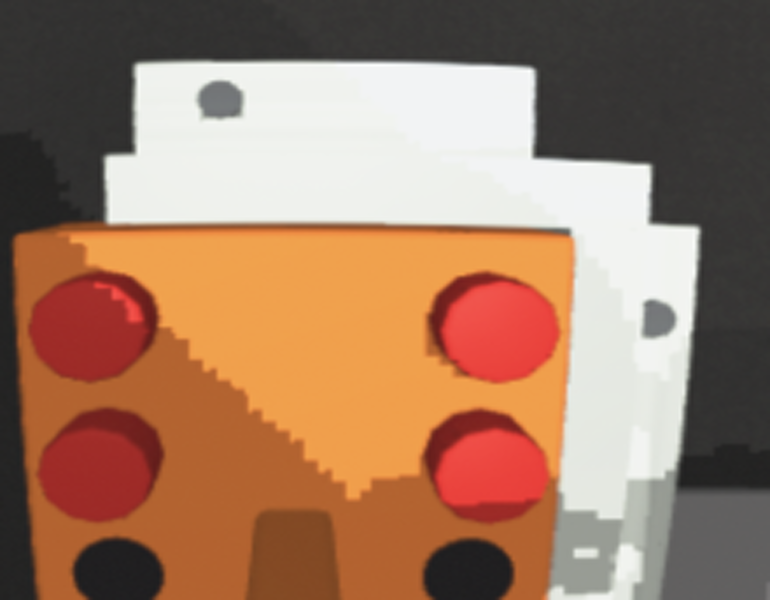

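{"fn": "arm_command", "kwargs": {
  "commands": [
    [1, 0.0003, 0.0, -0.0003, 0],
    [1, 0.0006, 0.0002, -0.0005, 0],
    [1, 0.001, 0.0003, -0.0005, 0],
    [1, 0.0013, 0.0003, -0.0005, 0],
    [1, 0.0013, 0.0003, -0.0005, 0],
    [1, 0.0013, 0.0003, -0.0005, 0],
    [1, 0.0013, 0.0003, -0.0005, 0]
  ]
}}

```text
time: 17.13
tool_pos: [0.5889, 0.2171, 0.0737]
orientation: [-2.303, -2.136, 0.008]
force: [-8.6, -9.1, 7.8]
gripper_width: 0.138
```

```bash
python3 - <<'E'
from h import *
m=ctrl.camera_model("wrist");p,M,s=tool(); print(s["time"],p,instop(p),M.T@s["force"],s["ft_torque"],np.arctan2(M[1,0],M[0,0])-np.pi/2-SY)
im=ctrl.snapshot("wrist"); cv2.imwrite("pics/w10.png",im[:,:,::-1])
cv2.imwrite("pics/w10z.png",cv2.resize(im[90:190,220:420],None,fx=4,fy=6,interpolation=cv2.INTER_CUBIC)[:,:,::-1])
p,M,s=tool(); print(M.T@s["force"])
E
```

```text
17.1333 [0.58887405 0.21705627 0.07370168] [-0.04241287 -0.07430668  0.07370168] [-9.77585692 -7.89969311 -7.74207713] [-2.66628231  2.45196337 -0.15898307] -0.0002870202818898854
[-8.20117301 -7.75809581 -7.71784707]
```

View pics/w10z.png

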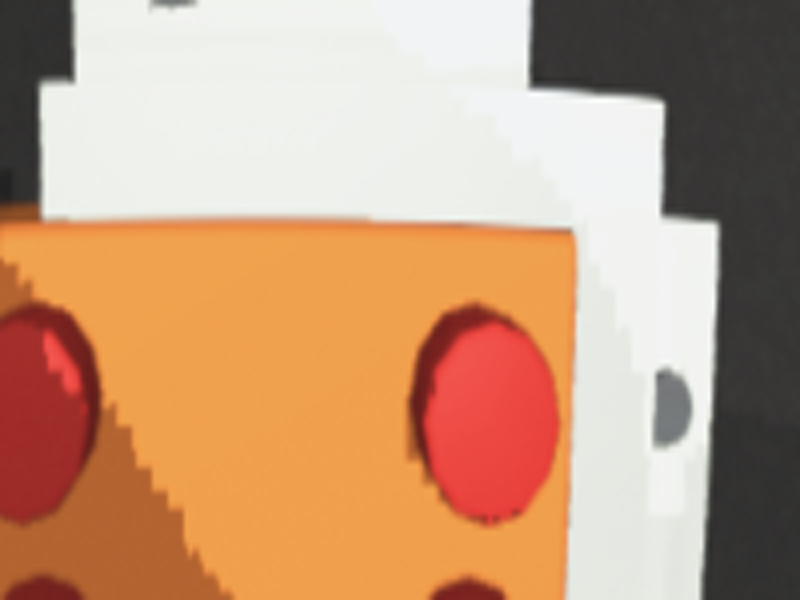

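{"fn": "arm_command", "kwargs": {
  "commands": [
    [1, 0.0003, 0.0, -0.0003, 0],
    [1, 0.0006, 0.0, -0.0003, 0],
    [1, 0.001, 0.0, -0.0003, 0],
    [1, 0.001, 0.0, -0.0003, 0],
    [1, 0.001, 0.0, -0.0003, 0],
    [1, 0.001, 0.0, -0.0003, 0]
  ]
}}

```text
time: 17.68
tool_pos: [0.5889, 0.2171, 0.0738]
orientation: [-2.303, -2.136, 0.01]
force: [-6.3, -12.1, 7.3]
gripper_width: 0.135
```

```bash
python3 - <<'E'
from h import *
m=ctrl.camera_model("wrist");p,M,s=tool(); print(s["time"],p,instop(p),M.T@s["force"],s["ft_torque"],np.arctan2(M[1,0],M[0,0])-np.pi/2-SY)
im=ctrl.snapshot("wrist"); cv2.imwrite("pics/w11.png",im[:,:,::-1])
cv2.imwrite("pics/w11z.png",cv2.resize(im[90:190,220:420],None,fx=4,fy=6,interpolation=cv2.INTER_CUBIC)[:,:,::-1])
p,M,s=tool(); print(M.T@s["force"])
E
```

```text
17.6833 [0.58888069 0.21713738 0.07375571] [-0.04241228 -0.07422531  0.07375571] [-12.59191701  -5.41204101  -7.20385021] [-3.8709743   1.78013673 -0.15473409] -0.0005888940165563877
[-11.91210152  -4.97705028  -7.32297679]
```

View pics/w11z.png

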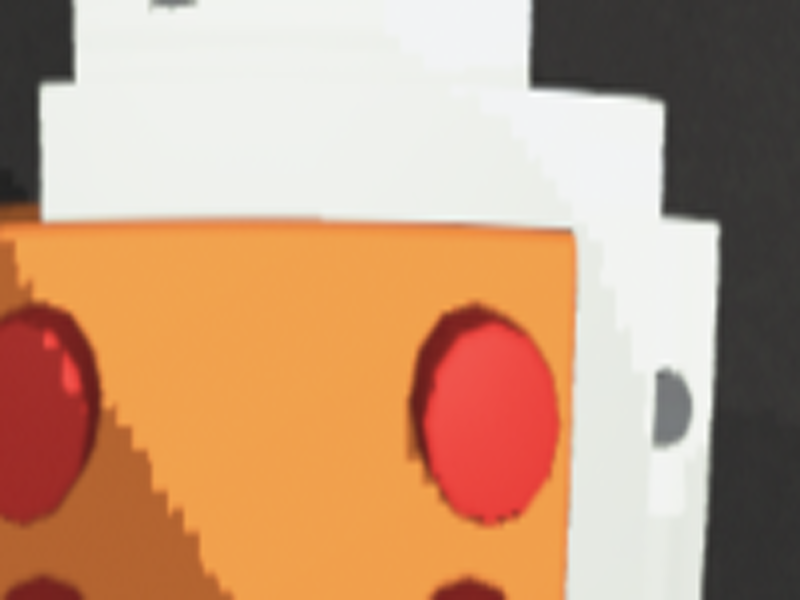

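{"fn": "arm_command", "kwargs": {
  "commands": [
    [1, 0.0, 0.0003, 0, 0],
    [1, 0.0003, 0.0006, 0, 0],
    [1, 0.0003, 0.0008, 0, 0],
    [1, 0.0003, 0.0008, 0, 0],
    [1, 0.0003, 0.0008, 0, 0],
    [1, 0.0003, 0.0008, 0, 0],
    [1, 0.0003, 0.0008, 0, 0],
    [1, 0.0003, 0.0008, 0, 0]
  ]
}}

```text
time: 18.4
tool_pos: [0.5889, 0.2171, 0.0738]
orientation: [-2.303, -2.136, 0.012]
force: [-10.1, -12.4, 9.0]
gripper_width: 0.136
```

```bash
python3 - <<'E'
from h import *
m=ctrl.camera_model("wrist");p,M,s=tool(); print(s["time"],p,instop(p),M.T@s["force"],s["ft_torque"],np.arctan2(M[1,0],M[0,0])-np.pi/2-SY)
im=ctrl.snapshot("wrist"); cv2.imwrite("pics/w12.png",im[:,:,::-1])
for n in ("top","side"):
    im=ctrl.snapshot(n); cv2.imwrite(f"pics/{n}12.png",im[:,:,::-1])
p,M,s=tool(); print(s["time"],instop(p),M.T@s["force"],s["gripper_width"])
# fit held rack pose on table from wrist
im=cv2.imread("pics/w12.png")[:,:,::-1].copy()
bc=np.array([b for b,a in blobs(im,(195,115,375,235)) if a>250]);print(bc.round(1))
q=[(-.028,.06),(.028,.06),(-.028,.036),(.028,.036)]
def mod(v): return np.array([capc("wrist",R.from_euler("z",v[2]).apply([x,y,.056+v[3]])+[v[0],v[1],0],m) for x,y in q])
v0=[*p[:2],SY,0]; k=mod(v0); idx=np.linalg.norm(k[:,None]-bc,axis=2).argmin(1)
r=least_squares(lambda v:(mod(v)-bc[idx]).ravel(),v0,x_scale=.01); print(r.x,instop([r.x[0],r.x[1],0]),r.x[2]-SY,r.fun.round(2))
E
```

```text
18.4 [0.58891834 0.21714032 0.07376194] [-0.04237495 -0.07421957  0.07376194] [-13.19567705  -9.14741386  -8.83232372] [-3.94140597  2.95787948 -0.07507759] -0.0006169605057873145
18.55 [-0.04239429 -0.07423226  0.07373027] [-12.92611613  -9.21902504  -8.74841184] 0.13497437920144198
[[226.1 158.3]
 [340.8 158.7]
 [228.5 204.8]
 [338.4 205.3]]
[ 5.89245841e-01  2.17141539e-01 -7.76016851e-02 -1.06015326e-04] [-0.04204846 -0.07419398  0.        ] -0.0031016850558696213 [ 0.06  0.04  0.04  0.03 -0.09 -0.01 -0.02 -0.06]
```

View pics/w12.png

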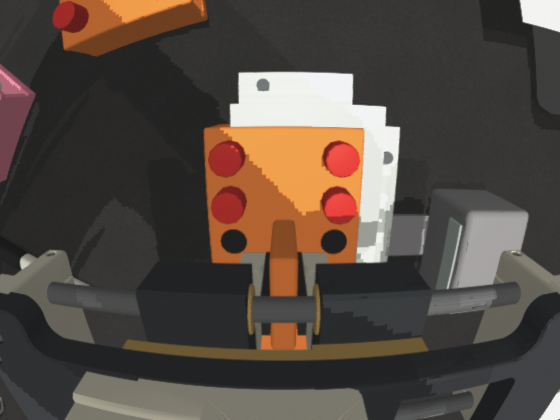

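View pics/side12.png

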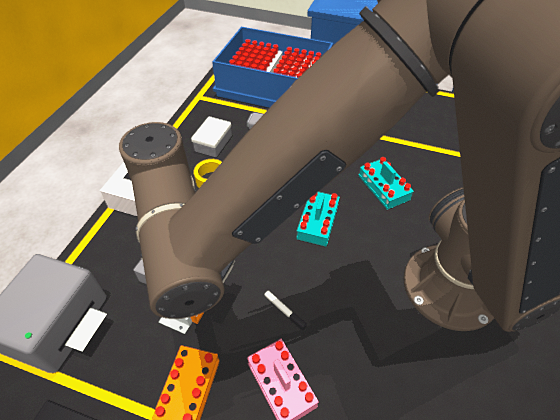

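{"fn": "arm_command", "kwargs": {
  "commands": [
    [1, 0, 0.0003, 0, 0],
    [1, 0, 0.0006, 0, 0],
    [1, 0, 0.0006, 0, 0],
    [1, 0, 0.0006, 0, 0],
    [1, 0, 0.0006, 0, 0],
    [1, 0, 0.0006, 0, 0],
    [1, 0, 0.0006, 0, 0]
  ]
}}

```text
time: 19.13
tool_pos: [0.589, 0.2171, 0.0737]
orientation: [-2.303, -2.136, 0.013]
force: [-11.8, -10.7, 10.7]
gripper_width: 0.134
```

```bash
python3 - <<'E'
from h import *
p,M,s=tool(); print(s["time"],instop(p),M.T@s["force"],s["gripper_width"],M[:,2])
print(ctrl.sign_off())
E
```

```text
19.1333 [-0.04232351 -0.07422959  0.07374999] [-11.63989663 -11.01906102 -10.52309748] 0.13428266595129015 [-0.00698724 -0.00503097 -0.99996293]
the job is handed in; nothing more can be done
None
```

I pressed both proud tubes home, gripped the rack by its fin and turned it half round. I set it down in the corner of the stop and handed in at 19.1 s, still holding it against both fences.

Last checks:
- **Tubes:** the wrist-camera fit right after pressing put tube a at 0.6 mm and tube b at about 0 mm proud. Both presses ended on a hard stop, at about 40 N for a and 23 N for b. I did not measure the tubes again after the carry.
- **Rack pose:** the fit put it at (-42.0, -74.2) mm in the stop's axes, within 1 mm of the seat. It was square to about 0.2° and standing on the table. I took this just before the last 0.6 mm push against the long fence.
- **Pressing force:** the wrist read about 12 N towards the short fence and 11 N towards the long fence. Part of this is friction on the table and along the fences, so the true fence forces are lower. I estimate they stay above the required 1.5 N.
- **Other things on the table:** the last side view showed the pink rack, spare rack and marker where they started. The tape roll and scanner were partly hidden by the arm, and I did not measure any of them or the mouse. Nothing was carried or pushed near them.

The top camera's readings differed from the wrist camera's by about 3 mm, so I relied on the wrist camera and contact. The measured y of -74.2 mm where contact implies -75 mm is within the calibration error.

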